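# Open the stuck gum jar in the bottle block

### The arm

A 6-joint arm with a two-finger parallel gripper is mounted at the origin on the work surface. World frame = base frame: x ahead of the robot, y to its left, z up, the work surface at z = 0. Lengths are in m, angles in degrees, forces in N, time in s.
With the tool pointing down it reaches from about 0.4 to 0.925 m from the base axis. Payload 12.5 kg.
Tool frame: the origin (TCP) lies on the centre line of the jaws, within the pads' length; the fingertips stand 11 mm ahead of it and the grasp point (between the pads) lies 8 mm behind it; y points along the fingers, x is the direction in which the jaws open and shut, and the axes are right-handed (so a half turn about y gives the same grasp; the last joint's range is limited). The gripper opens to 95 mm and grips with 3 to 60 N. Pads are 20 mm wide; open, the fingers measure 119 mm over their backs; the gripper's body (75 mm by 180 mm) begins 59 mm behind the grasp point.
Start: joints at [-72.628, 28.126, 89.318, -0, 62.55, -6.05], TCP at [0.248, -0.574, 0.226] pointing down, gripper open.
Joint ranges: [-177.58, 177.58], [-47.91, 125.51], [2.72, 160], [-65.01, 245.01], [3.68, 167.84], [-153.87, 153.87]. Speed limits (degrees/s): [127.2, 127.2, 159.86, 180, 180, 180].

### API

Orientations are given as a 3x3 rotation matrix whose columns are the frame's x, y, z axes.
In Python, from bench import sense, read_camera, robot gives the robot as it stands.
- The arm moves only by the tool servo_tool, never from a script. Its argument "plan" is a list that holds one entry, the list of rows, each a list of 7 numbers: the closure, from -1 (fully open) to 1 (shut), so that 0 is half open, then the shift along the world's x, y, z scaled (see below), then the turn, a rotation vector about the world's x, y, z scaled (see below). A call has 1 to 12 rows; each row is the pose to reach, as a shift and turn from the pose commanded when the call began; what a row does not reach only later rows make up. The controller multiplies each number of a shift by 0.15 m and each number of a turn by 90 degrees. A row lasts 1/8 s, in which the tool goes at most 62.5 mm and 10.7 degrees, less where a joint would pass 70% of its speed; a pose out of reach is approached as far as the arm can. A call with a number of a shift or a turn outside -1 to 1 is refused whole. A call with a gripper value outside its range is refused whole. The fingers move at their own pace and stop on an object; the grip force is fixed at half the most. Time passes only in rows, so rows that repeat a pose let the fingers close. It gives the time, the measured TCP pose, the force and the opening at its end, in the units of the state.
- sense(): the state, without advancing time (a new reading comes with each control period).
- read_camera(name): name is "scene" or "side" or "wrist"; returns a dict with "color" (420x560x3 uint8, red, green, blue), "fx", "fy", "cx", "cy" (pixels), "T" (4x4, takes a point from camera to world coordinates); the wrist camera has in their place "T_tool_cam" (4x4, takes a point from camera to tool coordinates, whose origin is the TCP and whose axes are the tool frame's). Camera axes: x right, y down, z forward; pixel columns grow to the right and rows downward; lengths in m; the calibration is good to about 2 mm. A picture is of the moment at which its call begins: read the wrist's pose just before it. There is no depth.
- robot.close_job(): hands the job in, once; it reports no verdict.
The state is a dict: "t": time; "q": joint angles; "dq": joint speeds; "joint_torque": joint torques, N m; "eef_pos": TCP position; "eef_rot": TCP orientation; "contact_force": force on the tool from outside, world axes, zero at the start; "wrist_torque": the same for the moment, N m; "opening": finger opening in m.
Only numpy, scipy, OpenCV 4.12 (cv2) and the standard library are available. Lean on these libraries where they do the work, as an engineer would, in place of code of your own. Each camera call takes 0.05 s, during which the arm holds its last target.

### The job

The square jar of edge gum has been left lying on its side and its green screw cap is stuck. Stand the jar fully down and upright in the pocket of the dark wooden bottle block so that it cannot turn, let go, then take the cap from above, break it loose with a short hard anticlockwise twist, spin it off and lay it right way up (rim down) in the white tray. Leave the open jar standing in the block and do not disturb the other things on the bench.

Things in the scene. Friction and masses are not known exactly. Their poses are not given: they have to be found in the camera images.
- jar: white square jar with a green band, 0.3 to 0.5 kg: body 56 x 56 mm, 76 mm long, then a sloping shoulder and a round neck; 111 mm long with its cap. It starts lying on a flat side, its cap turned roughly to the robot's right. Origin: centre of its base, on the long axis (28 mm above the bench while it lies). x axis: along the jar from base to cap; y and z axes: square to its flat sides
- jar_mouth (a point): centre of the neck's rim, on the jar's axis, 106 mm from its base. The neck carries a coarse three-start right-hand thread: once loose, the cap spins with little effort and rises 18 mm per turn (2.9 mm per rad: let the hand rise with it). It comes free after about half a turn in all (170 to 190 degrees); before that, a pull lifts the jar too
- cap: green ribbed round metal screw cap on the jar, 54 mm across, 27 mm tall, 60 g. Origin: centre of its open lower rim, on the axis; x axis: from the rim out through the closed top (it points up when the cap is the right way up). Closed, its rim is 85 mm from the jar's base and its y axis lies along the jar's. It may be let go and retaken at any angle; it then stays where it is on the thread
- cap_top (a point): centre of the cap's closed top, 27 mm from its rim. The cap is stuck: it holds until twisted with about 0.6 to 1.1 N m, anticlockwise seen from its top, then gives with a jerk within the first 10 degrees or so; grip it firmly (30 N or more) or the fingers slip round it, and the jar turns with it unless it is held by the block (where it has about 4 degrees of play)
- block: fixed dark wooden bottle block, 110 x 110 x 36 mm, with a square pocket in the middle, 60 x 60 mm, its sides square to the block's. Origin: centre of its underside; z up, x and y square to its sides. The mouth is bevelled out to 74 mm over the top 7 mm.
- block_seat (a point): centre of the floor of the block's pocket, 10 mm above the bench (26 mm below the block's top): where the centre of the jar's base comes to stand
- tray: fixed shallow white enamel tray with a blue edge, 150 x 120 mm outside (150 along its x), 12 mm high, walls 4 mm. Origin: centre of its underside
- tray_floor (a point): centre of the tray's inner floor, 4 mm above the bench
- spool: bystander: spool of tan thread, 44 mm across, 46 mm tall, standing; origin at the centre of its underside
- dye_bottle: bystander: amber dye bottle with a black cap, 42 mm across, 98 mm tall, standing; origin at the centre of its underside
- slicker: bystander: turned wooden edge slicker, 130 mm long, 25 mm thick, lying along its x axis; origin under its middle
- wax: bystander: round cake of yellow beeswax, 60 mm across, 22 mm tall; origin at the centre of its underside
- awl: bystander: awl with a dark wooden handle, 125 mm long, lying along its x axis; origin under its middle
- maul: bystander: maul standing on its cream cylinder head (64 mm across), handle up, 185 mm tall; origin at the centre of its underside
- tool_cup: bystander: terracotta cup of brushes and tools, 74 mm across, 195 mm tall with the tools; origin at the centre of its underside
Things that resemble listed ones, but are neither listed nor needed, are in the scene too. Several things have the shape of the cap; the one meant has the colours described above.

How it is judged (in metres and radians):
On the way, in this order (a step that is already met when the one before it is completed fails the run):
1. the jar stands upright and fully down in the block's pocket, let go, with its cap still closed (distance between jar and block_seat below 0.006 m and angle between jar's own x axis and vertical below 0.08 rad and x of cap in the frame of jar below 0.0865 m and contact force between each of jar, cap and the fingers below 0.1 N), for 0.1 s.
2. the cap has been broken loose and is rising on its thread, the jar still down in the block (x of cap in the frame of jar above 0.087 m and distance between jar and block_seat below 0.012 m), for 0.05 s.
3. the cap is off the jar, clear of its neck, the jar still in the block (distance between cap and jar above 0.125 m and distance between jar and block_seat below 0.012 m), for 0.1 s.
At the end, for the whole second after the job is handed in: the open jar stands upright (within 0.08 rad) in the block, its base within 6 mm of the pocket floor's centre; the cap lies rim down (within 0.1 rad) flat on the tray's floor, inside its walls; both at rest and let go (distance between jar and block_seat below 0.006 m and angle between jar's own x axis and vertical below 0.08 rad and x of cap in the frame of tray_floor between -0.06 and 0.06 m and y of cap in the frame of tray_floor between -0.045 and 0.045 m and z of cap in the frame of tray_floor below 0.005 m and angle between cap's own x axis and vertical below 0.1 rad and linear speed of each of cap, jar below 0.02 m/s); the robot touches nothing.
It fails at once if a bystander was shoved more than 40 mm or knocked over (distance of any of spool, dye_bottle, slicker, wax, awl, maul, tool_cup from where it was at the start of the episode above 0.04 m or angle between any of spool, dye_bottle, maul, tool_cup's own z axis and vertical above 0.5 rad).
It also fails if it takes over 64 s, if anything falls off the work surface, if the arm or the gripper's body presses on something with over 40 N, if the wrist force passes 120 N, or if a joint passes its speed limit or range.

## Working session

There is one attempt and no reset: what is moved stays moved. The work goes in short steps, Python scripts to look and compute and a tool call to move; the robot and the scene stay as the last step left them, time stands still between calls to the robot, and variables do not carry over. Pictures are saved under pics/ and viewed, and the job is handed in when it is done.

Besides the shell and the picture viewer there is one more tool, called after "Request:" as name([rows], argument=value, ...), one row to a line, values as JSON. servo_tool: Moves the arm, as the interface text tells. Shifts and turns lie within -1 to 1; 1 stands for 0.15 m of shift or 90 degrees of turn. Its arguments: {"type":"object","properties":{"plan":{"type":"array","items":{"type":"array","items":{"type":"array","items":{"type":"number"}}}}},"required":["plan"]}

```bash
ls; mkdir -p pics
cat > h.py <<'E'
import numpy as np, cv2
from bench import sense, read_camera, robot
def grab(name,fn):
    s=sense(); c=read_camera(name)
    cv2.imwrite('pics/'+fn,c['color'][:,:,::-1])
    if 'T' not in c:
        T=np.eye(4); T[:3,:3]=np.array(s['eef_rot']); T[:3,3]=s['eef_pos']; c['T']=T@c['T_tool_cam']
    np.savez('pics/'+fn+'.npz',**{k:np.array(v) for k,v in c.items()})
    return c
def load(fn): 
    d=np.load('pics/'+fn+'.npz'); return {k:d[k] for k in d}
def ray(c,u,v):
    d=np.array([(u-c['cx'])/c['fx'],(v-c['cy'])/c['fy'],1.]); T=c['T']; d=T[:3,:3]@d
    return T[:3,3],d/np.linalg.norm(d)
def plane(c,u,v,z):
    o,d=ray(c,u,v); return o+d*(z-o[2])/d[2]
def tri(a,b):
    (o1,d1),(o2,d2)=a,b
    A=np.stack([d1,-d2],1); x=np.linalg.lstsq(A,o2-o1,rcond=None)[0]
    p,q=o1+d1*x[0],o2+d2*x[1]; return (p+q)/2,np.linalg.norm(p-q)
def proj(c,p):
    T=np.linalg.inv(c['T']); q=T[:3,:3]@np.array(p)+T[:3,3]; return c['fx']*q[0]/q[2]+c['cx'],c['fy']*q[1]/q[2]+c['cy']
E
python3 - <<'E'
from h import *
s=sense(); print(s)
for n in ['scene','side','wrist']:
    c=grab(n,n+'0.png'); print(n,np.round(c['T'],3).tolist(),c['fx'],c['cx'])
E
```

```text
pics
{'t': 0.0, 'q': array([-7.26279626e+01,  2.81628573e+01,  8.93511638e+01,  6.13683371e-04,
        6.25501855e+01, -6.05158795e+00]), 'dq': array([ 0.05388081, -0.06500251, -0.04114296,  0.03939121, -0.06525243,
       -0.04378845]), 'joint_torque': array([ 3.59318066e-03, -6.12635493e+01, -2.58183718e+01,  6.94742636e-02,
        4.82054742e-02, -8.64665003e-05]), 'eef_pos': array([ 0.24839197, -0.57325411,  0.2250695 ]), 'eef_rot': array([[ 3.97521567e-01, -3.25516488e-04,  9.17592773e-01],
       [-9.17592156e-01,  1.07233793e-03,  3.97521680e-01],
       [-1.11336939e-03, -9.99999372e-01,  1.27586078e-04]]), 'contact_force': array([-0.14384214,  0.17120221, -0.70439643]), 'wrist_torque': array([-0.02569204,  0.0503332 , -0.04287651]), 'opening': 0.09530650190692604}
scene [[0.685, 0.623, -0.377, 0.974], [0.728, -0.591, 0.347, -0.413], [-0.007, -0.513, -0.858, 0.916], [0.0, 0.0, 0.0, 1.0]] 454.603970730241 286.2610091089176
side [[-0.984, -0.102, 0.146, 0.447], [-0.178, 0.515, -0.838, 0.603], [0.011, -0.851, -0.525, 0.465], [0.0, 0.0, 0.0, 1.0]] 405.0027382358478 283.00713302082096
wrist [[0.397, -0.886, -0.239, 0.315], [-0.918, -0.384, -0.101, -0.545], [-0.002, 0.259, -0.966, 0.384], [0.0, 0.0, 0.0, 1.0]] 335.398240630188 274.4320739904872
```

View pics/scene0.png

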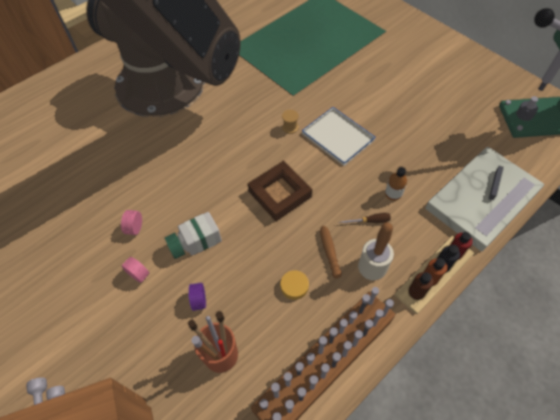

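View pics/side0.png

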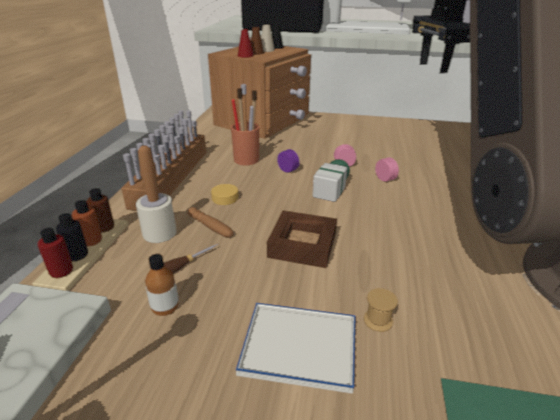

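View pics/wrist0.png

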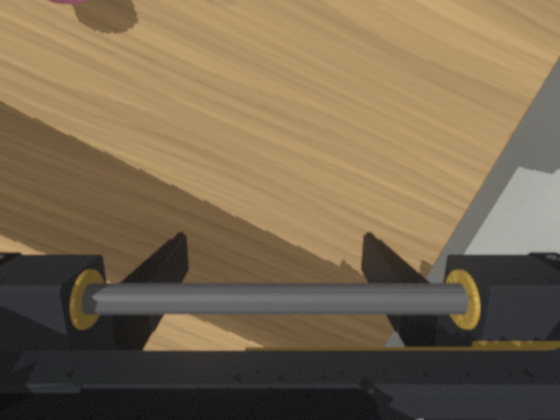

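Run:
```python
import cv2
a=cv2.imread('pics/scene0.png'); cv2.imwrite('pics/s_a.png',cv2.resize(a[90:310,100:420],(800,550),interpolation=cv2.INTER_CUBIC))
b=cv2.imread('pics/side0.png'); cv2.imwrite('pics/s_b.png',cv2.resize(b[120:400,220:420],(571,600)[::1] if 0 else (428,600),interpolation=cv2.INTER_CUBIC))
```

```text
(no output)
```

View pics/s_a.png

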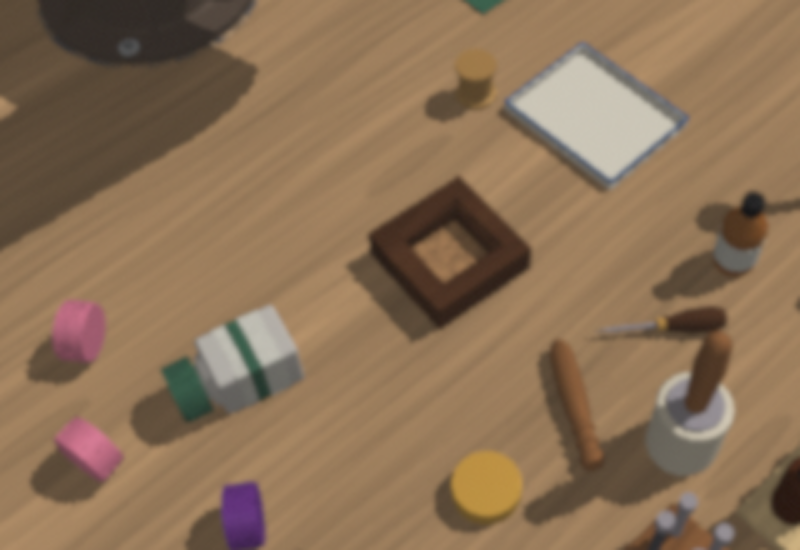

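View pics/s_b.png

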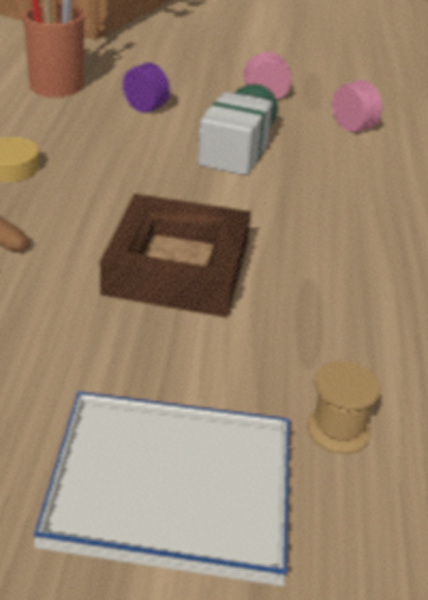

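Run:
```python
import cv2
a=cv2.imread('pics/scene0.png'); b=cv2.imread('pics/side0.png')
def cr(im,x,y,w,h,fn): cv2.imwrite('pics/'+fn,cv2.resize(im[y:y+h,x:x+w],(w*8,h*8),interpolation=cv2.INTER_CUBIC))
cr(a,160,205,70,60,'z1.png'); cr(a,240,155,80,70,'z2.png'); cr(b,300,150,70,60,'z3.png'); cr(b,260,205,90,65,'z4.png')
```

```text
(no output)
```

View pics/z1.png

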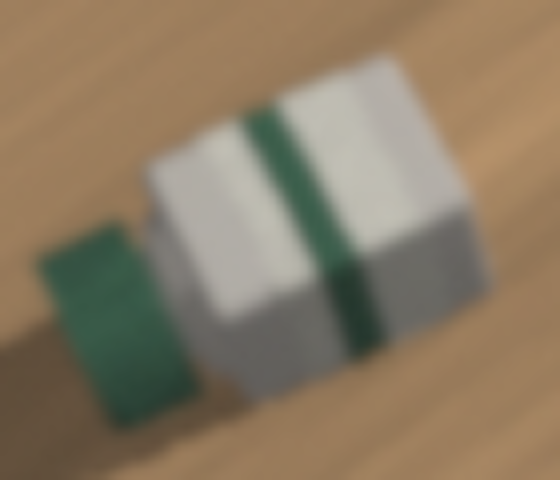

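View pics/z2.png

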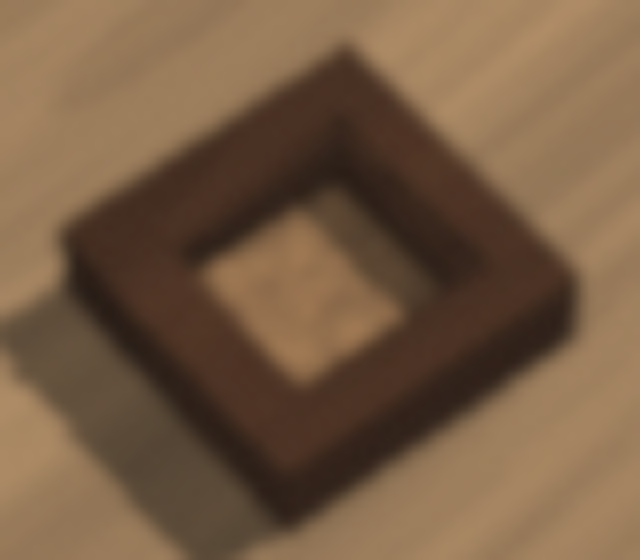

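View pics/z3.png

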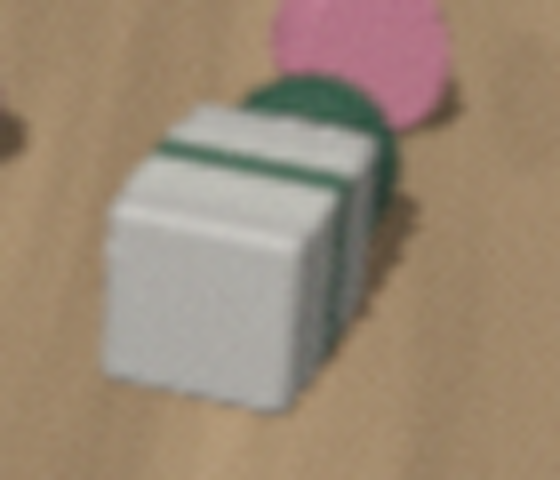

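View pics/z4.png

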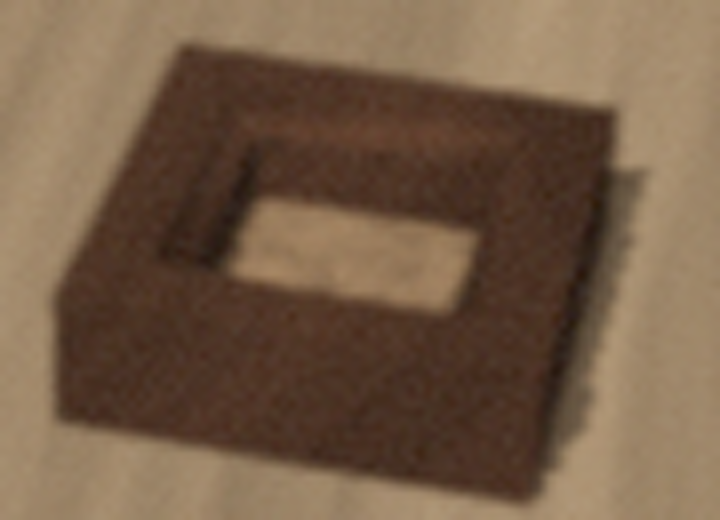

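```bash
cat > m1.py <<'E'
from h import *
a=load('scene0.png'); b=load('side0.png')
P={}
def t(n,s,so,d,do):
    p,e=tri(ray(a,so[0]+s[0]/8,so[1]+s[1]/8),ray(b,do[0]+d[0]/8,do[1]+d[1]/8)); P[n]=p; print(n,np.round(p,4),round(e,4))
z1=(160-.5,205-.5);z2=(239.5,154.5);z3=(299.5,149.5);z4=(259.5,204.5)
t('jb-',(390,52),z1,(300,245),z3);t('jb+',(470,195),z1,(115,210),z3);t('jc-',(150,170),z1,(378,140),z3);t('jc+',(225,318),z1,(205,105),z3)
t('b+-',(285,470),z2,(185,45),z4);t('b--',(65,240),z2,(615,110),z4);t('b++',(578,275),z2,(58,300),z4)
ax=P['jc-']+P['jc+']-P['jb-']-P['jb+'];print('jar az',np.degrees(np.arctan2(ax[1],ax[0])),np.linalg.norm(ax)/2)
w=P['jb+']+P['jc+']-P['jb-']-P['jc-'];print('jar y az',np.degrees(np.arctan2(w[1],w[0])),np.linalg.norm(w)/2)
print('jar top ctr',sum(P[k] for k in['jc-','jc+','jb-','jb+'])/4)
print('block c',(P['b--']+P['b++'])/2, np.linalg.norm(P['b--']-P['b++']),110*2**.5)
d=P['b+-']-P['b--'];print('block x az',np.degrees(np.arctan2(d[1],d[0])),np.linalg.norm(d));d=P['b++']-P['b+-'];print('block y az',np.degrees(np.arctan2(d[1],d[0])),np.linalg.norm(d))
# plane at z=.036 in scene
for k in [(345,45),(578,275),(285,470),(65,240)]: print(np.round(plane(a,z2[0]+k[0]/8,z2[1]+k[1]/8,.036),4))
for k in [(185,45),(615,110),(58,300)]: print(np.round(plane(b,z4[0]+k[0]/8,z4[1]+k[1]/8,.036),4))
# tray
for (x,y) in [(583,43),(688,118),(608,187),(503,105)]: print('tr',np.round(plane(a,99.5+x/2.5,89.5+y/2.5,.012),4))
for (x,y) in [(78,395),(290,420),(287,570),(38,537)]: print('tr',np.round(plane(b,219.5+x/2.143,119.5+y/2.143,.012),4))
print('spool',plane(b,219.5+340/2.143,119.5+432/2.143,.0)[:2],'pinkA',plane(a,99.5+80/2.5,89.5+335/2.5,.027)[:2],'pinkB',plane(a,99.5+90/2.5,89.5+450/2.5,.02)[:2],'purple',plane(a,99.5+243/2.5,89.5+515/2.5,.027)[:2])
print('slicker',[plane(a,99.5+x/2.5,89.5+y/2.5,.012)[:2] for x,y in[(560,345),(595,460)]],'wax',plane(a,99.5+487/2.5,89.5+488/2.5,.02)[:2])
E
python3 m1.py
```

```text
jb- [ 0.4669 -0.1824  0.0558] 0.0016
jb+ [ 0.518  -0.1947  0.0552] 0.0005
jc- [ 0.4498 -0.2532  0.0546] 0.0033
jc+ [ 0.5008 -0.2659  0.055 ] 0.0031
b+- [ 0.5652 -0.0708  0.0362] 0.0
b-- [ 0.4593 -0.0637  0.0341] 0.0033
b++ [0.5743 0.0371 0.0346] 0.0001
jar az -103.55833768813508 0.07306680036086628
jar y az -13.718316816764096 0.052577616508229195
jar top ctr [ 0.48387439 -0.22406084  0.05514863]
block c [ 0.51681154 -0.01329095  0.03434136] 0.15287164960445027 155.56349186104046
block x az -3.853184333794005 0.10613768133118105
block y az 85.18887987433067 0.10829114051098301
[0.4663 0.0447 0.036 ]
[0.575  0.0364 0.036 ]
[ 0.5651 -0.0707  0.036 ]
[ 0.4623 -0.0642  0.036 ]
[ 0.5653 -0.0711  0.036 ]
[ 0.4578 -0.0622  0.036 ]
[0.5738 0.0389 0.036 ]
tr [0.4131 0.279  0.012 ]
tr [0.5607 0.2812 0.012 ]
tr [0.5648 0.1563 0.012 ]
tr [0.4164 0.1552 0.012 ]
tr [0.5637 0.1656 0.012 ]
tr [0.4136 0.1611 0.012 ]
tr [0.4119 0.2788 0.012 ]
tr [0.5599 0.2842 0.012 ]
spool [0.37771184 0.15415171] pinkA [ 0.35733575 -0.32129205] pinkB [ 0.45521599 -0.37797109] purple [ 0.59576662 -0.3190092 ]
slicker [array([ 0.65788929, -0.00701879]), array([ 0.75802481, -0.06642634])] wax [ 0.71505013 -0.15407327]
```

```bash
cat > tgt.py <<'E'
from h import *
from scipy.spatial.transform import Rotation as R
def rot(jaz,tilt):
    # tool x horizontal at azimuth jaz; tilt>0: pointing leans toward z-tool(+) dir
    j=np.radians(jaz); x=np.array([np.cos(j),np.sin(j),0]); z0=np.array([-np.sin(j),np.cos(j),0]); t=np.radians(tilt)
    y=-np.cos(t)*np.array([0,0,1.])+np.sin(t)*z0
    return np.stack([x,y,np.cross(x,y)],1)
def go(G,Rt,ref=None):
    s=sense(); p=np.array(s['eef_pos']); Rc=np.array(s['eef_rot'])
    if ref is not None: p,Rc=ref
    tcp=np.array(G)+.008*Rt[:,1]
    rv=R.from_matrix(Rt@Rc.T).as_rotvec(degrees=True)
    print('t',round(s['t'],2),'q',np.round(s['q'],1),'pos',np.round(s['eef_pos'],4),'f',np.round(s['contact_force'],1),'tq',np.round(s['wrist_torque'],2),'op',round(s['opening'],4))
    print('tcp target',np.round(tcp,4),'shift',np.round((tcp-p)/.15,3),'turn',np.round(rv/90,3),'deg',round(np.linalg.norm(rv),1))
E
python3 -c "
from tgt import *
go([.481,-.2375,.15],rot(-13.6,30))
print(rot(-13.6,30))"
```

```text
t 0.15 q [-72.6  28.2  89.3  -0.   62.5  -6.1] pos [ 0.2484 -0.5733  0.2252] f [0.2 0.1 0.4] tq [-0.    0.02 -0.  ] op 0.0952
tcp target [ 0.4819 -0.2336  0.1431] shift [ 1.557  2.265 -0.548] turn [ 0.264 -0.223  0.575] deg 60.3
[[ 0.971961    0.11757106  0.20363904]
 [-0.23514211  0.4859805   0.84174292]
 [ 0.         -0.8660254   0.5       ]]
```

Request:
servo_tool([
  [[-1,0.6,0.9,0,0.264,-0.223,0.575],[-1,0.6,0.9,0,0.264,-0.223,0.575],[-1,0.6,0.9,0,0.264,-0.223,0.575],[-1,0.6,0.9,0,0.264,-0.223,0.575],[-1,0.6,0.9,0,0.264,-0.223,0.575],[-1,0.6,0.9,0,0.264,-0.223,0.575],[-1,0.6,0.9,0,0.264,-0.223,0.575]],
])

```text
t: 1.02
eef_pos: [0.3384, -0.4388, 0.2248]
eef_rot: [[0.972, 0.118, 0.204], [-0.236, 0.487, 0.841], [-0.0, -0.865, 0.501]]
contact_force: [-1.0, 0.3, -0.3]
opening: 0.095
```

```bash
python3 -c "
from tgt import *
go([.481,-.2375,.15],rot(-13.6,30))"
```

```text
t 1.02 q [-67.3  31.7  88.8  17.3  84.8 -59.2] pos [ 0.3384 -0.4388  0.2248] f [-1.   0.3 -0.3] tq [-0.32 -0.    0.01] op 0.095
tcp target [ 0.4819 -0.2336  0.1431] shift [ 0.957  1.368 -0.545] turn [-0.001  0.     0.001] deg 0.1
```

```bash
cat > kin.py <<'E'
import numpy as np
from scipy.spatial.transform import Rotation as R
from scipy.optimize import least_squares
def Rm(q):
    q=np.radians(q)
    A=R.from_euler('z',q[0]);B=A*R.from_euler('y',q[1]);C=B*R.from_euler('y',q[2]);D=C*R.from_euler('z',q[3]);E=D*R.from_euler('y',q[4]);F=E*R.from_euler('z',q[5]);return A,B,C,F
# const: tool frame in flange: pointing (tool y)=flange z
def tool(q):
    A,B,C,F=Rm(q); M=F.as_matrix()
    return np.stack([-M[:,0],M[:,2],M[:,1]],1)  # x,y,z guess
def pos(q,k):
    d1,a1,L2,a3,d4,d6=k; A,B,C,F=Rm(q)
    return A.apply([a1,0,d1])+B.apply([0,0,L2])+C.apply([a3,0,d4])+F.apply([0,0,d6])
E
cat > t.py <<'E'
from kin import *
from bench import sense
s=sense();q=s['q'];print(np.round(tool(q)-s['eef_rot'],3).tolist())
D=[([-72.6279,28.1628,89.3512,0,62.55,-6.05],[.24839,-.57325,.22507]),(list(q),list(s['eef_pos']))]
import json; json.dump(D,open('D.json','w'))
f=lambda k:np.concatenate([pos(q,k)-p for q,p in D]+[.001*(np.array(k)-[.4,.03,.4,.03,.4,.25])])
r=least_squares(f,[.4,.03,.4,.03,.4,.25]);print(r.x,r.cost)
E
python3 t.py
```

```text
[[0.0, -0.0, 0.0], [-0.0, 0.0, -0.0], [-0.0, 0.0, 0.0]]
[-1.17574463 -0.4450919   1.51556338 -0.64808159  0.05889901  0.48290361] 0.0021737767399949677
```

Request:
servo_tool([
  [[-1,0.7,1,-0.2,0,0,0],[-1,0.7,1,-0.2,0,0,0],[-1,0.7,1,-0.2,0,0,0],[-1,0.7,1,-0.2,0,0,0],[-1,0.7,1,-0.2,0,0,0]],
])

```text
t: 1.65
eef_pos: [0.4434, -0.2887, 0.196]
eef_rot: [[0.972, 0.119, 0.204], [-0.236, 0.485, 0.842], [0.001, -0.867, 0.499]]
contact_force: [-0.4, 0.9, 0.4]
opening: 0.0947
```

```bash
cat > t2.py <<'E'
from kin import *
from bench import sense
import json
s=sense();q=s['q']
D=json.load(open('D.json')); D.append((list(q),list(s['eef_pos']))); json.dump(D,open('D.json','w'))
f=lambda k:np.concatenate([pos(q,k)-p for q,p in D]+[.0005*(np.array(k)-[.4,.03,.4,.03,.4,.25])])
r=least_squares(f,[.4,.03,.4,.03,.4,.25]);print(np.round(r.x,4),r.cost)
for q,p in D: print(np.round(pos(q,r.x)-p,4))
E
python3 t2.py;  python3 -c "
from tgt import *
go([.481,-.2375,.15],rot(-13.6,30))"
```

```text
[-0.767  -0.5802  1.6347 -0.2016  0.3834  0.4457] 0.002309779979778121
[-0.062  -0.0224  0.0051]
[-0.0118 -0.0005 -0.007 ]
[0.0062 0.0033 0.0019]
t 1.65 q [-51.6  29.   99.1  24.3  72.9 -49.6] pos [ 0.4434 -0.2887  0.196 ] f [-0.4  0.9  0.4] tq [-0.29 -0.03 -0.  ] op 0.0947
tcp target [ 0.4819 -0.2336  0.1431] shift [ 0.257  0.367 -0.353] turn [0.001 0.001 0.   ] deg 0.1
```

```bash
cat >> kin.py <<'E'
def pos(q,k):
    d1,a1,L2,a3,d4,d6,b=k; A,B,C,F=Rm(q)
    return A.apply([a1,b,d1])+B.apply([0,0,L2])+C.apply([a3,0,d4])+F.apply([0,0,d6])
K0=[.4,.03,.4,.03,.4,.25,.05]
def fit(D):
    f=lambda k:np.concatenate([pos(q,k)-p for q,p in D]+[.0003*(np.array(k)-K0)])
    return least_squares(f,K0).x
E
cat > t2.py <<'E'
from kin import *
from bench import sense
import json
s=sense();q=s['q']
D=json.load(open('D.json')); D.append((list(q),list(s['eef_pos']))); json.dump(D,open('D.json','w'))
k=fit(D);print(np.round(k,4))
for q,p in D: print(np.round(pos(q,k)-p,4))
E
python3 t2.py
```

```text
[ 0.1967 -0.      0.5868  0.0431  0.411   0.2609  0.0659]
[ 0. -0.  0.]
[-0.  0. -0.]
[-0. -0.  0.]
[-0. -0.  0.]
```

```bash
cat > ik.py <<'E'
from kin import *
import json
lo=np.array([-177.58,-47.91,2.72,-65.01,3.68,-153.87]);hi=np.array([177.58,125.51,160,245.01,167.84,153.87])
K=fit(json.load(open('D.json')))
def ik(p,Rt,verbose=0):
    best=[]
    rng=np.random.default_rng(0)
    for i in range(25):
        q0=rng.uniform(lo,hi)
        if i<6: q0=np.array([np.degrees(np.arctan2(p[1],p[0])),30,95,[0,45,90,150,-40,200][i],80,[0,60,-60,120,-120,0][i]])
        q0=np.clip(q0,lo+1,hi-1)
        f=lambda q:np.concatenate([(pos(q,K)-p)*5,(tool(q)-Rt).ravel()])
        r=least_squares(f,q0,bounds=(lo,hi),x_scale=50)
        if r.cost<1e-6 and not any(np.allclose(r.x,b,atol=2) for b in best): best.append(r.x)
    return best
E
cat > t3.py <<'E'
from ik import *
from tgt import rot
def show(n,G,Rt):
    print(n,[np.round(b).astype(int).tolist() for b in ik(np.array(G)+.008*Rt[:,1],Rt)])
show('grasp30',[.481,-.2375,.03],rot(-13.6,30))
show('grasp0',[.481,-.2375,.03],rot(-13.6,0))
show('grasp30f',[.481,-.2375,.03],rot(166.4,-30))
# upright options: tool pointing azimuth a, below horizontal e
def up(a,e,flip): # camera below(0)/above(1)
    return rot(a-90,90-e) if flip else rot(a+90,-(90-e))
B=[.517,-.013,.062]
for a in (85.5,-4.5,-94.5,175.5):
  for e in (30,):
    for fl in (0,1): show(('up',a,e,fl),B,up(a,e,fl))
E
python3 t3.py
```

```text
grasp30 [[-45, 43, 106, 33, 52, -57]]
grasp0 [[-33, 38, 112, 0, 30, -20]]
grasp30f [[-45, 43, 106, 33, 52, 123]]
('up', 85.5, 30, 0) [[-32, 48, 110, 54, 71, 110]]
('up', 85.5, 30, 1) [[-32, 48, 110, 54, 71, -70]]
('up', -4.5, 30, 0) [[-12, 51, 147, 173, 77, 88]]
('up', -4.5, 30, 1) [[-12, 51, 147, 173, 77, -92]]
('up', -94.5, 30, 0) [[14, 49, 107, -61, 70, 66]]
('up', -94.5, 30, 1) [[14, 49, 107, -61, 70, -114]]
('up', 175.5, 30, 0) [[-7, 56, 81, -3, 102, 88]]
('up', 175.5, 30, 1) [[-7, 56, 81, -3, 102, -92]]
```

Request:
servo_tool([
  [[-1,0.257,0.367,-0.353,0,0,0],[-1,0.257,0.367,-0.353,0,0,0],[-1,0.257,0.367,-0.353,0,0,0],[-1,0.257,0.367,-0.353,0,0,0]],
])

```text
t: 2.15
eef_pos: [0.4818, -0.235, 0.1434]
eef_rot: [[0.972, 0.12, 0.204], [-0.237, 0.485, 0.842], [0.002, -0.866, 0.5]]
contact_force: [0.5, -1.1, -0.0]
opening: 0.095
```

```bash
python3 t2.py;  python3 -c "
from tgt import *
grab('wrist','w1.png')
go([.481,-.2375,.03],rot(-13.6,30))"
```

```text
[0.1967 0.     0.5868 0.0431 0.411  0.2609 0.0659]
[ 0. -0.  0.]
[-0.  0. -0.]
[-0. -0. -0.]
[-0. -0. -0.]
[-0. -0.  0.]
t 2.2 q [-45.3  32.5 102.8  28.2  64.4 -48.5] pos [ 0.4818 -0.235   0.1435] f [-0.1 -0.4  0.9] tq [-0.32  0.02 -0.03] op 0.0952
tcp target [ 0.4819 -0.2336  0.0231] shift [ 0.001  0.009 -0.803] turn [0.001 0.001 0.001] deg 0.2
```

View pics/w1.png

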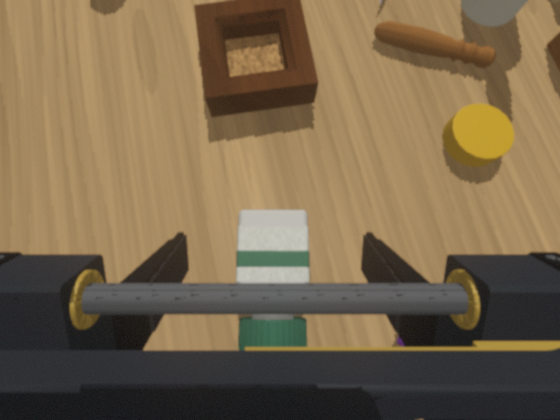

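```bash
python3 -c "
from h import *
c=load('w1.png')
print(plane(c,238,227,.055),plane(c,308,226,.055),plane(c,239,211,0.003),plane(c,307,210,0.003))
for k in [(195,6),(299,0),(315,91),(209,99)]: print(plane(c,*k,.036))
"
```

```text
[ 0.46140451 -0.1944404   0.055     ] [ 0.51568261 -0.20684676  0.055     ] [ 0.46255942 -0.16816538  0.003     ] [ 0.52654937 -0.18274354  0.003     ]
[0.46586517 0.04646371 0.036     ]
[0.57197388 0.02862846 0.036     ]
[ 0.55937252 -0.07874937  0.036     ]
[ 0.45948678 -0.06335065  0.036     ]
```

Request:
servo_tool([
  [[-1,0,0.009,-0.3,0,0,0],[-1,0,0.009,-0.55,0,0,0],[-1,0,0.009,-0.7,0,0,0],[-1,0,0.009,-0.8,0,0,0],[-1,0,0.009,-0.8,0,0,0]],
])

```text
t: 2.82
eef_pos: [0.4818, -0.2326, 0.0226]
eef_rot: [[0.972, 0.119, 0.204], [-0.236, 0.486, 0.841], [0.001, -0.866, 0.501]]
contact_force: [0.1, -0.3, -0.1]
opening: 0.0951
```

Request:
servo_tool([
  [[1,0,0,0,0,0,0],[1,0,0,0,0,0,0],[1,0,0,0,0,0,0],[1,0,0,0,0,0,0],[1,0,0,0,0,0,0],[1,0,0,0,0,0,0]],
])

```text
t: 3.58
eef_pos: [0.482, -0.2321, 0.0229]
eef_rot: [[0.972, 0.118, 0.203], [-0.235, 0.486, 0.842], [0.001, -0.866, 0.501]]
contact_force: [-0.9, -0.3, 4.4]
opening: 0.0558
```

```bash
python3 -c "
from tgt import *
grab('side','d2.png');grab('wrist','w2.png')
go([.481,-.2375,.13],rot(-13.6,30))"
```

```text
t 3.67 q [-45.1  43.2 106.4  32.8  52.1 -56.9] pos [ 0.482  -0.232   0.0229] f [-1.3  0.5  3.7] tq [0.07 0.38 0.1 ] op 0.0559
tcp target [ 0.4819 -0.2336  0.1231] shift [-0.    -0.011  0.668] turn [-0.     0.001 -0.   ] deg 0.1
```

View pics/d2.png

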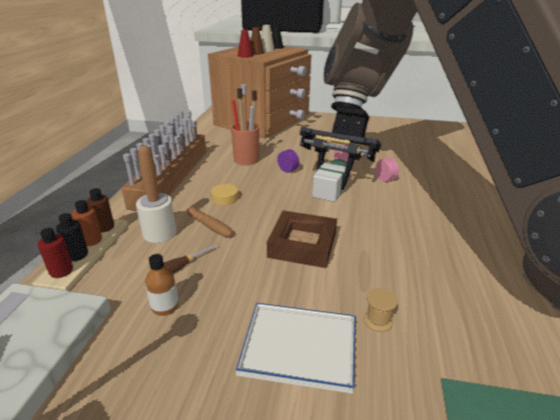

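View pics/w2.png

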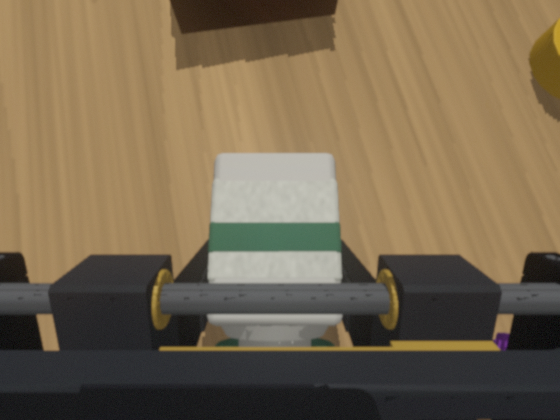

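```bash
python3 -c "
from h import *
c=load('w2.png')
for (v,z) in [(182,.055),(178,.055),(154,.002),(152,.002)]:
  print(z,plane(c,(215+333)/2,v,z))
s=sense();R=s['eef_rot'];G=s['eef_pos']-.008*R[:,1];print(G)
"
python3 t2.py
```

```text
0.055 [ 0.48859077 -0.20124633  0.055     ]
0.055 [ 0.48903406 -0.19941443  0.055     ]
0.002 [ 0.49715421 -0.16578398  0.002     ]
0.002 [ 0.49747255 -0.16446842  0.002     ]
[ 0.48102016 -0.23591616  0.02979706]
[0.1967 0.     0.5868 0.0431 0.411  0.2609 0.0659]
[ 0. -0.  0.]
[-0.  0.  0.]
[-0.  0. -0.]
[-0.  0. -0.]
[-0. -0. -0.]
[-0. -0.  0.]
```

```bash
python3 -c "
from h import *
c=load('w2.png'); print(c['T'][:3,3])
for v in (153,181,222,250,322): print(v,plane(c,274,v,.056))
c=load('w1.png')
for v in (210,226,251): print(v,plane(c,273,v,.056))
"
```

```text
[ 0.47730927 -0.24806562  0.19683752]
153 [ 0.49176906 -0.18811359  0.056     ]
181 [ 0.488621   -0.20112279  0.056     ]
222 [ 0.48426235 -0.21913467  0.056     ]
250 [ 0.4814443  -0.23078012  0.056     ]
322 [ 0.47472792 -0.2585352   0.056     ]
210 [ 0.49166445 -0.18774671  0.056     ]
226 [ 0.48857833 -0.20043941  0.056     ]
251 [ 0.48390811 -0.21964732  0.056     ]
```

Request:
servo_tool([
  [[1,0,0,0.2,0,0,0],[1,0,0,0.45,0,0,0],[1,0,0,0.7,0,0,0],[1,0,0,0.95,0,0,0],[1,0,0,1,0,0,0],[1,0,0,1,0,0,0]],
])

```text
t: 4.42
eef_pos: [0.4818, -0.232, 0.1719]
eef_rot: [[0.972, 0.118, 0.203], [-0.235, 0.486, 0.842], [0.001, -0.866, 0.5]]
contact_force: [-0.4, 0.7, -4.5]
opening: 0.0566
```

```bash
cat > t4.py <<'E'
from ik import *
from tgt import rot
from bench import sense
s=sense(); q0=s['q']
print(s['eef_pos'],np.round(q0,1),s['contact_force'],s['opening'])
Rt=rot(175.5,-60)
best=None
for G in ([.517,-.015,.18],[.49,-.12,.19]):
    S=ik(np.array(G)+.008*Rt[:,1],Rt); print(G,[np.round(b,1).tolist() for b in S])
qf=S[0]
Rc=s['eef_rot'];p=s['eef_pos']
for k in range(1,5):
    qi=q0+(qf-q0)*k/4; Ri=tool(qi); pi=pos(qi,K); 
    rv=R.from_matrix(Ri@Rc.T).as_rotvec(degrees=True); print(k,np.round((pi-p)/.15,3),np.round(rv/90,3),round(np.linalg.norm(rv),1),pi.round(3))
    if k==2:
        Rc=Ri;p=pi
E
python3 t4.py
```

```text
[ 0.48181768 -0.23198798  0.17186046] [-45.1  30.2 101.6  27.5  67.5 -46.6] [-0.35922997  0.71250683 -4.49207668] 0.05664717218390442
[0.517, -0.015, 0.18] [[-31.9, 36.5, 108.8, 51.5, 79.4, 121.0]]
[0.49, -0.12, 0.19] [[-42.1, 37.2, 104.2, 43.4, 86.5, 119.7]]
1 [ 0.009  0.224 -0.013] [ 0.133  0.267 -0.388] 44.1 [ 0.483 -0.198  0.17 ]
2 [0.022 0.433 0.001] [ 0.234  0.584 -0.746] 87.9 [ 0.485 -0.167  0.172]
3 [0.016 0.191 0.037] [ 0.118  0.358 -0.309] 43.9 [ 0.488 -0.138  0.178]
4 [0.036 0.359 0.093] [ 0.209  0.756 -0.574] 87.5 [ 0.491 -0.113  0.186]
```

Request:
servo_tool([
  [[1,0.005,0.1,0.05,0.026,0.065,-0.083],[1,0.005,0.15,0.05,0.052,0.13,-0.166],[1,0.01,0.22,0.05,0.078,0.195,-0.249],[1,0.01,0.25,0.05,0.104,0.26,-0.332],[1,0.01,0.3,0.05,0.13,0.325,-0.415],[1,0.02,0.35,0.05,0.156,0.39,-0.498],[1,0.02,0.4,0.05,0.182,0.455,-0.581],[1,0.02,0.43,0.05,0.208,0.52,-0.664],[1,0.02,0.43,0.05,0.234,0.584,-0.746],[1,0.02,0.43,0.05,0.234,0.584,-0.746]],
])

```text
t: 5.68
eef_pos: [0.4846, -0.1676, 0.1784]
eef_rot: [[-0.122, 0.083, 0.989], [-0.698, 0.701, -0.145], [-0.706, -0.708, -0.028]]
contact_force: [0.3, -0.1, -3.7]
opening: 0.0559
```

```bash
python3 -c "
from tgt import *
go([.49,-.12,.19],rot(175.5,-60))"
```

```text
t 5.67 q [-43.7  33.2 102.6  35.3  77.8  37. ] pos [ 0.4846 -0.1676  0.1784] f [ 0.3 -0.1 -3.7] tq [-0.79  0.11 -0.03] op 0.0559
tcp target [ 0.4905 -0.1131  0.186 ] shift [0.04  0.363 0.051] turn [ 0.208  0.756 -0.574] deg 87.4
```

Request:
servo_tool([
  [[1,0,0.1,0.05,0.023,0.084,-0.064],[1,0.01,0.15,0.05,0.046,0.168,-0.128],[1,0.01,0.2,0.05,0.069,0.252,-0.191],[1,0.02,0.25,0.05,0.092,0.336,-0.255],[1,0.02,0.3,0.05,0.116,0.42,-0.319],[1,0.03,0.33,0.05,0.139,0.504,-0.383],[1,0.04,0.36,0.05,0.162,0.588,-0.446],[1,0.04,0.36,0.05,0.185,0.672,-0.51],[1,0.04,0.36,0.05,0.208,0.756,-0.574],[1,0.04,0.36,0.05,0.208,0.756,-0.574]],
])

```text
t: 6.92
eef_pos: [0.4908, -0.1136, 0.1867]
eef_rot: [[-0.997, 0.066, -0.036], [0.075, 0.863, -0.5], [-0.002, -0.502, -0.865]]
contact_force: [0.4, -0.6, -4.1]
opening: 0.0559
```

```bash
python3 -c "
from tgt import *
grab('side','d3.png');grab('scene','s3.png')
go([.5168,-.0148,.17],rot(175.5,-60))"
```

```text
t 7.03 q [-42.   37.1 104.   43.3  86.7 119.6] pos [ 0.491  -0.1136  0.1872] f [-0.2  0.1 -3.9] tq [-0.92  0.02 -0.03] op 0.0558
tcp target [ 0.5173 -0.0079  0.166 ] shift [ 0.176  0.705 -0.142] turn [ 0.002  0.003 -0.003] deg 0.4
```

View pics/d3.png

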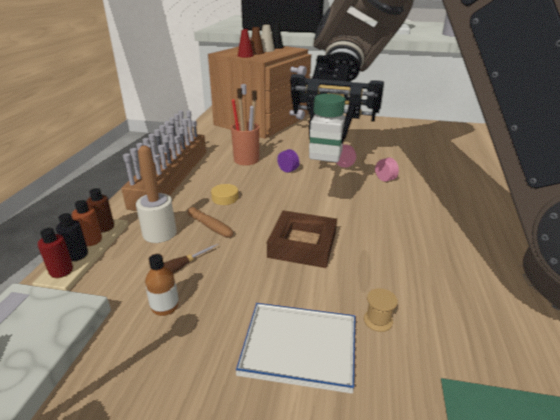

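View pics/s3.png

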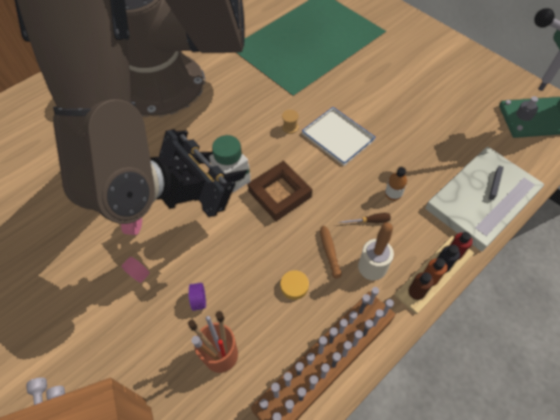

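Request:
servo_tool([
  [[1,0.05,0.2,-0.05,0,0,0],[1,0.09,0.4,-0.14,0,0,0],[1,0.14,0.58,-0.2,0,0,0],[1,0.176,0.705,-0.24,0,0.003,-0.003],[1,0.176,0.705,-0.24,0,0.003,-0.003],[1,0.176,0.705,-0.24,0,0.003,-0.003]],
])

```text
t: 7.78
eef_pos: [0.5176, -0.0084, 0.1519]
eef_rot: [[-0.997, 0.069, -0.043], [0.081, 0.862, -0.5], [0.003, -0.502, -0.865]]
contact_force: [-0.4, -0.5, -4.2]
opening: 0.056
```

```bash
python3 -c "
from tgt import *
grab('side','d4.png');grab('scene','s4.png');grab('wrist','w4.png')
go([.5168,-.0148,.155],rot(175.5,-60))
a=cv2.imread('pics/d4.png'); b=cv2.imread('pics/s4.png')
cv2.imwrite('pics/d4z.png',cv2.resize(a[150:280,240:380],(700,650)[:2] if 0 else (640,594),interpolation=cv2.INTER_CUBIC))
cv2.imwrite('pics/s4z.png',cv2.resize(b[90:230,210:350],(600,600),interpolation=cv2.INTER_CUBIC))"
```

```text
t 7.92 q [-31.9  38.7 109.4  51.9  77.5 119. ] pos [ 0.5175 -0.0086  0.1519] f [-0.3 -1.2 -3.5] tq [-0.93  0.07 -0.03] op 0.0562
tcp target [ 0.5173 -0.0079  0.151 ] shift [-0.001  0.005 -0.006] turn [ 0.001 -0.002  0.003] deg 0.3
```

View pics/d4z.png

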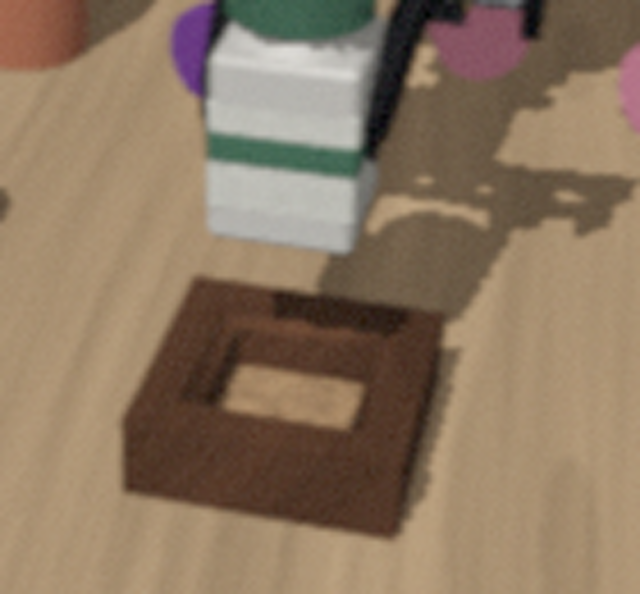

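View pics/s4z.png

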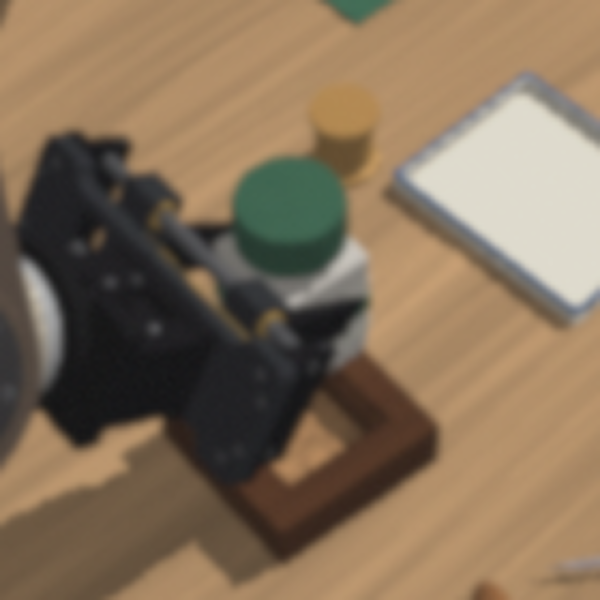

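View pics/w4.png

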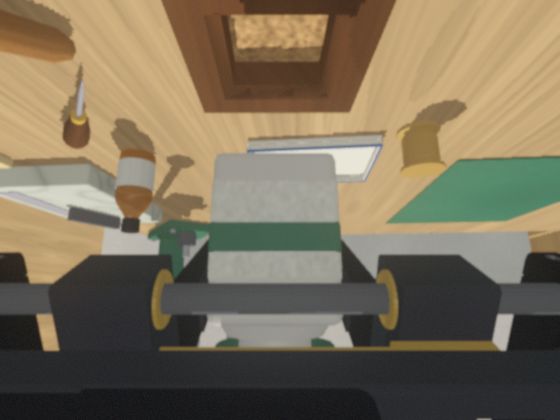

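```bash
python3 -c "
from h import *
from tgt import rot
c=load('d4.png');f=640/140
for x,y in [(210,233),(352,250)]: print('meas',plane(c,239.5+x/f,149.5+y/f,.1067))
s=sense();G=s['eef_pos']-.008*s['eef_rot'][:,1]
j=np.radians(-4.5);ex=np.array([np.cos(j),np.sin(j),0]);ey=np.array([-ex[1],ex[0],0])
b=G+.0018*ey-np.array([0,0,.0492]);print('base',b)
print('pred',b+.028*ex+.028*ey,b-.028*ex+.028*ey)
# block in side view d4 corners z .036
for x,y in [(197,277),(443,315),(125,418)]: print('blk',plane(c,239.5+x/f,149.5+y/f,.036))
c=load('s4.png');f=600/140
for x,y in [(285,525),(438,432)]: print('blk s',plane(c,209.5+x/f,89.5+y/f,.036))
# cap top centre in scene: ellipse center ~ (290,205) at z
for x,y in [(290,203)]: print('cap',plane(c,209.5+x/f,89.5+y/f,b[2]+.111))
"
```

```text
meas [0.54664759 0.00817918 0.1067    ]
meas [0.49245739 0.01006105 0.1067    ]
base [ 0.51713057 -0.01371588  0.10671392]
pred [0.54724111 0.01200095 0.10671392] [0.49141374 0.01639466 0.10671392]
blk [ 0.56534025 -0.07119547  0.036     ]
blk [ 0.45775066 -0.06163639  0.036     ]
blk [0.57433761 0.03577833 0.036     ]
blk s [ 0.56405087 -0.06705597  0.036     ]
blk s [0.57774103 0.03347552 0.036     ]
cap [ 0.52098562 -0.01787365  0.21771392]
```

Request:
servo_tool([
  [[1,-0.005,0.01,-0.15,0,0,0],[1,-0.005,0.01,-0.3,0,0,0],[1,-0.005,0.01,-0.42,0,0,0],[1,-0.005,0.01,-0.48,0,0,0],[1,-0.005,0.01,-0.52,0,0,0],[1,-0.005,0.01,-0.52,0,0,0]],
])

```text
t: 8.68
eef_pos: [0.5167, -0.0064, 0.0737]
eef_rot: [[-0.997, 0.069, -0.045], [0.082, 0.862, -0.5], [0.004, -0.502, -0.865]]
contact_force: [0.4, -0.0, -4.3]
opening: 0.0559
```

```bash
python3 -c "
from tgt import *
grab('side','d5.png');grab('scene','s5.png')
go([.5165,-.0148,.0592],rot(175.5,-60))
a=cv2.imread('pics/d5.png'); b=cv2.imread('pics/s5.png')
cv2.imwrite('pics/d5z.png',cv2.resize(a[150:280,240:380],(640,594),interpolation=cv2.INTER_CUBIC))
cv2.imwrite('pics/s5z.png',cv2.resize(b[90:230,210:350],(600,600),interpolation=cv2.INTER_CUBIC))"
```

```text
t 8.78 q [-31.8  46.5 110.6  54.   72.  111.6] pos [ 0.5168 -0.0064  0.0741] f [-0.2 -0.1 -3.4] tq [-0.89  0.06 -0.03] op 0.0559
tcp target [ 0.517  -0.0079  0.0552] shift [ 0.002 -0.01  -0.126] turn [ 0.001 -0.003  0.002] deg 0.3
```

View pics/d5z.png

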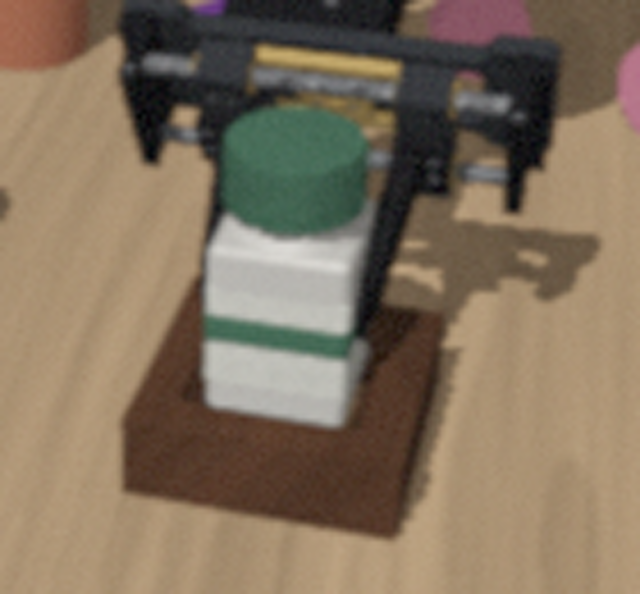

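View pics/s5z.png

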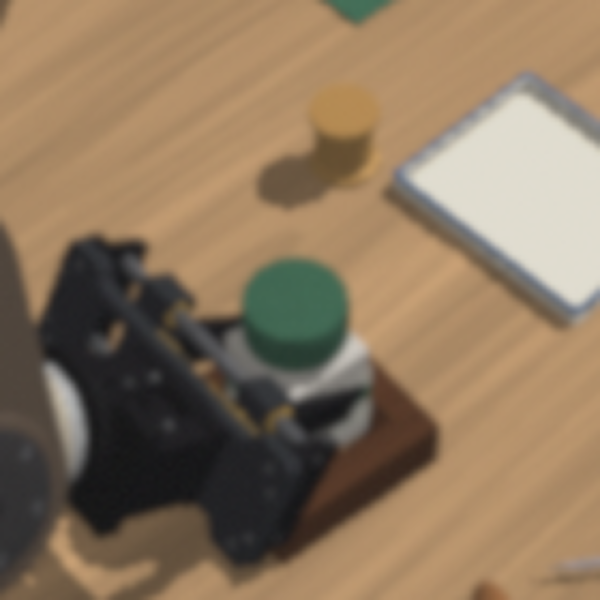

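Request:
servo_tool([
  [[1,0,-0.002,-0.03,0,0,0],[1,0,-0.003,-0.05,0,0,0],[1,0,-0.005,-0.07,0,0,0],[1,0,-0.005,-0.07,0,0,0]],
])

```text
t: 9.28
eef_pos: [0.5166, -0.0071, 0.063]
eef_rot: [[-0.997, 0.068, -0.045], [0.082, 0.862, -0.5], [0.005, -0.502, -0.865]]
contact_force: [0.1, 0.1, -3.8]
opening: 0.0559
```

Still no contact; base should be ~8 mm above the floor.

Request:
servo_tool([
  [[1,0,0,-0.02,0,0,0],[1,0,0,-0.035,0,0,0],[1,0,0,-0.045,0,0,0],[1,0,0,-0.045,0,0,0]],
])

```text
t: 9.78
eef_pos: [0.5166, -0.0072, 0.0572]
eef_rot: [[-0.997, 0.069, -0.044], [0.082, 0.863, -0.499], [0.004, -0.501, -0.866]]
contact_force: [-2.5, -3.3, 4.7]
opening: 0.056
```

Request:
servo_tool([
  [[1,0,0,-0.01,0,0,0],[1,0,0,-0.01,0,0,0],[1,0,0,-0.01,0,0,0]],
])

```text
t: 10.15
eef_pos: [0.5166, -0.0072, 0.057]
eef_rot: [[-0.997, 0.069, -0.043], [0.082, 0.864, -0.497], [0.003, -0.499, -0.867]]
contact_force: [-6.4, -8.1, 17.5]
opening: 0.0558
```

```bash
python3 -c "
from tgt import *
grab('side','d6.png')
go([.5165,-.0148,.0592],rot(175.5,-60))
a=cv2.imread('pics/d6.png')
cv2.imwrite('pics/d6z.png',cv2.resize(a[150:280,240:380],(640,594),interpolation=cv2.INTER_CUBIC))"
```

```text
t 10.2 q [-31.9  48.4 110.6  54.5  71.1 109.9] pos [ 0.5166 -0.0072  0.057 ] f [-7.  -6.9 18.3] tq [1.33 0.15 0.58] op 0.056
tcp target [ 0.517  -0.0079  0.0552] shift [ 0.003 -0.005 -0.012] turn [-0.001 -0.002  0.002] deg 0.3
```

View pics/d6z.png

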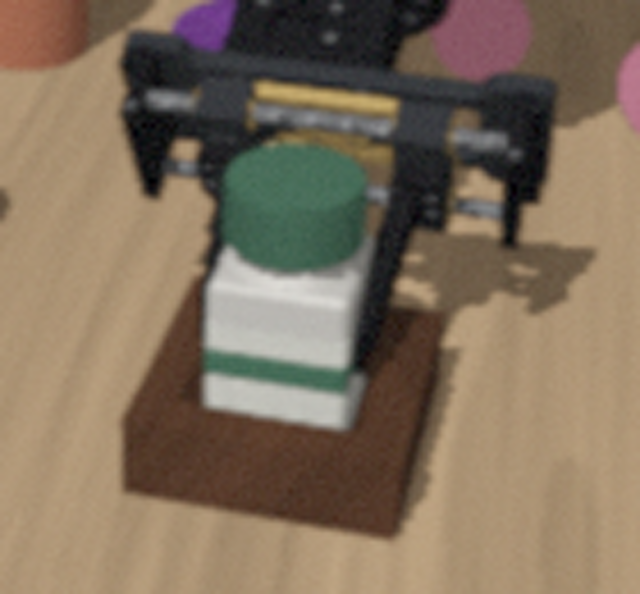

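Request:
servo_tool([
  [[0,0,0,0.015,0,0,0],[-0.5,0,0,0.015,0,0,0],[-1,0,0,0.015,0,0,0],[-1,0,0,0.015,0,0,0],[-1,0,0,0.015,0,0,0]],
])

```text
t: 10.82
eef_pos: [0.5167, -0.007, 0.0572]
eef_rot: [[-0.997, 0.068, -0.045], [0.082, 0.862, -0.5], [0.005, -0.502, -0.865]]
contact_force: [-0.2, 0.5, 0.0]
opening: 0.0906
```

```bash
python3 -c "
from tgt import *
grab('side','d7.png');grab('scene','s7.png')
go([.5165,-.0148,.0592],rot(175.5,-60))
a=cv2.imread('pics/d7.png')
cv2.imwrite('pics/d7z.png',cv2.resize(a[150:280,240:380],(640,594),interpolation=cv2.INTER_CUBIC))
b=cv2.imread('pics/s7.png')
cv2.imwrite('pics/s7z.png',cv2.resize(b[90:230,210:350],(600,600),interpolation=cv2.INTER_CUBIC))"
```

```text
t 10.93 q [-31.8  48.3 110.6  54.4  71.  110.1] pos [ 0.5167 -0.0071  0.0572] f [-0.1  0.8  0.3] tq [-0.36  0.    0.06] op 0.0937
tcp target [ 0.517  -0.0079  0.0552] shift [ 0.003 -0.006 -0.013] turn [ 0.001 -0.003  0.002] deg 0.3
```

View pics/d7z.png

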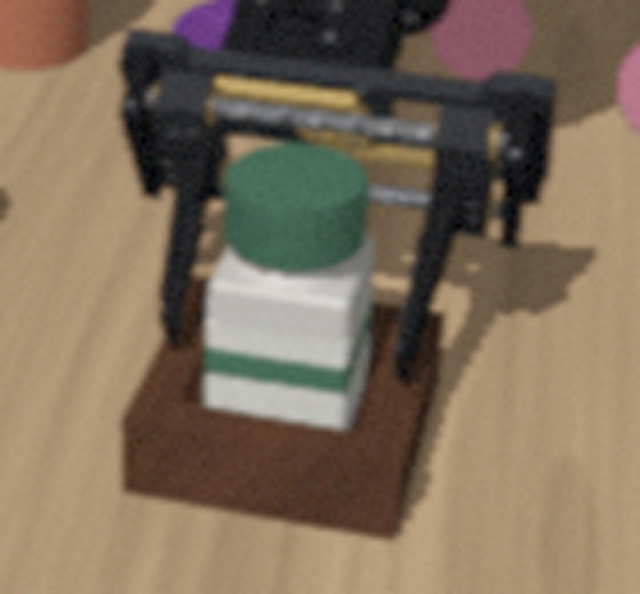

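View pics/s7z.png

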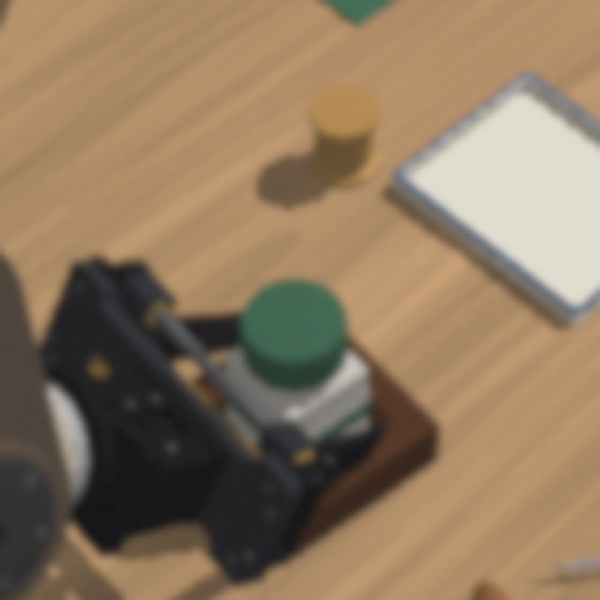

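```bash
python3 -c "
from h import *
a=load('s7.png');b=load('d7.png');f=600/140;g=640/140
def S(x,y):return ray(a,209.5+x/f,89.5+y/f)
def D(x,y):return ray(b,239.5+x/g,149.5+y/g)
print(tri(S(293,321),D(296,179)))
# jar body shoulder corners: side (207,282)?
print(plane(a,209.5+293/f,89.5+321/f,.121),plane(b,239.5+296/g,149.5+179/g,.121))
# masks
for c,n,x0,x1,y0,y1 in ((a,'s',255,300,140,190),(b,'d',280,330,175,215)):
    im=c['color'].astype(int); m=((im[:,:,1]-im[:,:,0]>15)&(im[:,:,1]>im[:,:,2]+3)).astype(np.uint8); w=np.zeros_like(m); w[y0:y1,x0:x1]=m[y0:y1,x0:x1]
    n_,l,st,ce=cv2.connectedComponentsWithStats(w); print(n,st[1:],ce[1:])
"
```

```text
(array([ 0.51712411, -0.01495617,  0.12085447]), np.float64(0.0007482048831651918))
[ 0.51679995 -0.01507407  0.121     ] [ 0.51739779 -0.01434151  0.121     ]
s [[266 156  24  24 463]] [[277.95032397 167.41684665]]
d [[289 181  31  28 735]] [[304.15102041 194.79047619]]
```

Request:
servo_tool([
  [[-1,-0.015,-0.2,0.115,0,0,0],[-1,-0.03,-0.4,0.23,0,0,0],[-1,-0.045,-0.58,0.34,0,0,0],[-1,-0.05,-0.65,0.5,0,0,0],[-1,-0.05,-0.65,0.8,0,0,0],[-1,-0.05,-0.65,0.95,0,0,0],[-1,-0.05,-0.65,0.95,0,0,0]],
])

```text
t: 11.8
eef_pos: [0.5093, -0.1046, 0.2005]
eef_rot: [[-0.997, 0.069, -0.043], [0.082, 0.861, -0.501], [0.002, -0.503, -0.864]]
contact_force: [-1.0, 0.2, -0.9]
opening: 0.0951
```

```bash
python3 -c "
from tgt import *
go([.517,-.0148,.215],rot(-115,0))
from ik import ik
import numpy as np
Rt=rot(-115,0)
print(ik(np.array([.517,-.0148,.104]),Rt)); print(ik(np.array([.517,-.0148,.104]),rot(75,0)))"
```

```text
t 11.8 q [-40.2  36.4 102.2  44.7  87.4 122.7] pos [ 0.5093 -0.1046  0.2005] f [-1.   0.2 -0.9] tq [-0.4   0.01 -0.01] op 0.0951
tcp target [ 0.517  -0.0148  0.207 ] shift [0.051 0.599 0.043] turn [-0.608 -0.355  0.7  ] deg 89.3
[array([-8.96016626e+00,  2.90672346e+01,  1.11476498e+02, -2.38413104e-15,
        3.94562671e+01,  1.06039834e+02])]
[array([-8.96016626e+00,  2.90672346e+01,  1.11476498e+02, -1.23236428e-15,
        3.94562671e+01, -8.39601663e+01])]
```

Request:
servo_tool([
  [[-1,0.01,0.05,0.05,-0.608,-0.355,0.7],[-1,0.02,0.1,0.05,-0.608,-0.355,0.7],[-1,0.03,0.2,0.05,-0.608,-0.355,0.7],[-1,0.04,0.3,0.05,-0.608,-0.355,0.7],[-1,0.05,0.4,0.05,-0.608,-0.355,0.7],[-1,0.051,0.5,0.05,-0.608,-0.355,0.7],[-1,0.051,0.6,0.05,-0.608,-0.355,0.7],[-1,0.051,0.6,0.05,-0.608,-0.355,0.7],[-1,0.051,0.6,0.05,-0.608,-0.355,0.7],[-1,0.051,0.6,0.05,-0.608,-0.355,0.7]],
])

```text
t: 13.05
eef_pos: [0.5163, -0.0138, 0.2061]
eef_rot: [[-0.423, -0.004, 0.906], [-0.906, 0.0, -0.423], [0.001, -1.0, -0.003]]
contact_force: [-0.5, 0.6, -0.9]
opening: 0.0953
```

```bash
python3 -c "
from tgt import *
grab('wrist','w8.png')
go([.517,-.0148,.112],rot(-115,0))"
```

```text
t 13.1 q [ -8.9  20.8 105.6   0.   53.9 106.2] pos [ 0.5165 -0.0142  0.2062] f [-0.4  0.3 -0. ] tq [0.12 0.05 0.01] op 0.095
tcp target [ 0.517  -0.0148  0.104 ] shift [ 0.003 -0.004 -0.681] turn [-0.001 -0.002  0.001] deg 0.2
```

View pics/w8.png

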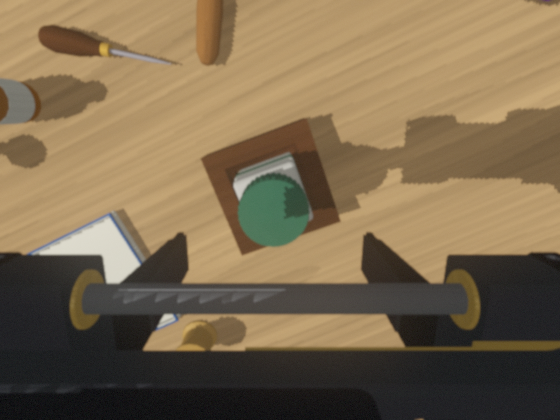

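```bash
python3 -c "
from h import *
c=load('w8.png')
print(plane(c,273.5,209,.121))
im=c['color'].astype(int); m=((im[:,:,1]-im[:,:,0]>15)&(im[:,:,1]>im[:,:,2]+3)).astype(np.uint8); n,l,st,ce=cv2.connectedComponentsWithStats(m)
for i in range(1,n):
  if st[i,4]>300: print(st[i],ce[i],plane(c,*ce[i],.118))
"
```

```text
[ 0.51872358 -0.01433039  0.121     ]
[ 238  174   71   72 3942] [273.01648909 210.28792491] [ 0.51716583 -0.01318404  0.118     ]
```

Request:
servo_tool([
  [[-1,0.003,0,-0.2,0,0,0],[-1,0.003,0,-0.45,0,0,0],[-1,0.003,0,-0.6,0,0,0],[-1,0.003,0,-0.68,0,0,0],[-1,0.003,0,-0.68,0,0,0]],
])

```text
t: 13.72
eef_pos: [0.5172, -0.0149, 0.1045]
eef_rot: [[-0.425, -0.003, 0.905], [-0.905, 0.0, -0.425], [0.001, -1.0, -0.003]]
contact_force: [-0.4, -0.3, -0.4]
opening: 0.0951
```

Request:
servo_tool([
  [[1,0,0,0,0,0,0],[1,0,0,0,0,0,0],[1,0,0,0,0,0,0],[1,0,0,0,0,0,0],[1,0,0,0,0,0,0],[1,0,0,0,0,0,0],[1,0,0,0,0,0,0]],
])

```text
t: 14.6
eef_pos: [0.5175, -0.0145, 0.1053]
eef_rot: [[-0.424, -0.001, 0.906], [-0.906, -0.0, -0.424], [0.0, -1.0, -0.001]]
contact_force: [0.4, 2.5, 3.0]
opening: 0.0536
```

Request:
servo_tool([
  [[1,0,0,0,0,0,0.118],[1,0,0,0.002,0,0,0.236],[1,0,0,0.003,0,0,0.3],[1,0,0,0.003,0,0,0.3]],
])

```text
t: 15.1
eef_pos: [0.5174, -0.0144, 0.106]
eef_rot: [[0.035, -0.001, 0.999], [-0.999, -0.001, 0.035], [0.001, -1.0, -0.001]]
contact_force: [0.2, 3.3, 6.4]
opening: 0.0537
```

```bash
python3 -c "
from tgt import *
grab('side','d9.png');grab('scene','s9.png')
go([.517,-.0148,.112],rot(-115,0))
a=cv2.imread('pics/d9.png');b=cv2.imread('pics/s9.png')
cv2.imwrite('pics/z9.png',np.hstack([cv2.resize(a[150:280,240:380],(400,372),interpolation=cv2.INTER_CUBIC),cv2.resize(b[110:240,210:350],(400,372),interpolation=cv2.INTER_CUBIC)]))"
```

```text
t 15.2 q [-8.900e+00  2.890e+01  1.113e+02 -1.000e-01  3.980e+01  7.930e+01] pos [ 0.5173 -0.0144  0.106 ] f [-0.6  2.7  5.3] tq [0.77 0.04 0.02] op 0.0536
tcp target [ 0.517  -0.0148  0.104 ] shift [-0.002 -0.003 -0.013] turn [ 0.    -0.001 -0.299] deg 26.9
```

View pics/z9.png

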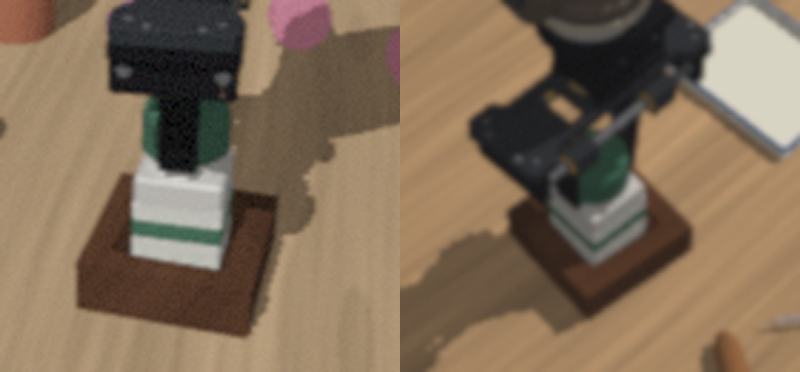

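Request:
servo_tool([
  [[1,0,0,0.006,0,0,0.1],[1,0,0,0.01,0,0,0.2],[1,0,0,0.013,0,0,0.3],[1,0,0,0.017,0,0,0.4],[1,0,0,0.02,0,0,0.5],[1,0,0,0.023,0,0,0.6],[1,0,0,0.027,0,0,0.7],[1,0,0,0.027,0,0,0.7]],
])

```text
t: 16.2
eef_pos: [0.5169, -0.0146, 0.1094]
eef_rot: [[0.905, -0.001, 0.425], [-0.425, -0.001, 0.905], [-0.0, -1.0, -0.002]]
contact_force: [-0.4, 1.6, -2.2]
opening: 0.0541
```

```bash
python3 -c "
from tgt import *
go([.517,-.0148,.112],rot(-25,0))"
```

```text
t 16.2 q [-8.900e+00  2.860e+01  1.112e+02 -1.000e-01  4.020e+01  1.640e+01] pos [ 0.5169 -0.0146  0.1094] f [-0.4  1.6 -2.2] tq [ 0.14  0.04 -0.01] op 0.0541
tcp target [ 0.517  -0.0148  0.104 ] shift [ 0.001 -0.001 -0.036] turn [ 0.001 -0.001  0.002] deg 0.2
```

Request:
servo_tool([
  [[1,0,0,0.003,0,0,0.1],[1,0,0,0.006,0,0,0.2],[1,0,0,0.01,0,0,0.3],[1,0,0,0.013,0,0,0.4],[1,0,0,0.017,0,0,0.5],[1,0,0,0.02,0,0,0.6],[1,0,0,0.023,0,0,0.7],[1,0,0,0.023,0,0,0.7]],
])

```text
t: 17.2
eef_pos: [0.517, -0.0146, 0.1129]
eef_rot: [[0.792, 0.001, -0.611], [0.611, -0.0, 0.792], [0.0, -1.0, -0.001]]
contact_force: [1.1, 0.1, -3.3]
opening: 0.0538
```

Request:
servo_tool([
  [[1,0,0,0.003,0,0,0.1],[1,0,0,0.006,0,0,0.2],[1,0,0,0.01,0,0,0.3],[1,0,0,0.013,0,0,0.4],[1,0,0,0.017,0,0,0.5],[1,0,0,0.017,0,0,0.5]],
])

```text
t: 17.95
eef_pos: [0.5172, -0.0146, 0.1157]
eef_rot: [[0.129, 0.001, -0.992], [0.992, 0.001, 0.129], [0.001, -1.0, -0.001]]
contact_force: [-0.7, 1.1, -0.3]
opening: 0.0537
```

```bash
python3 -c "
from tgt import *
grab('side','d10.png');grab('scene','s10.png')
go([.517,-.0148,.112],rot(-115,0))
a=cv2.imread('pics/d10.png');b=cv2.imread('pics/s10.png')
cv2.imwrite('pics/z10.png',np.hstack([cv2.resize(a[150:280,240:380],(400,372),interpolation=cv2.INTER_CUBIC),cv2.resize(b[110:240,210:350],(400,372),interpolation=cv2.INTER_CUBIC)]))"
```

```text
t 18.05 q [-9.00e+00  2.80e+01  1.11e+02  1.00e-01  4.10e+01 -9.15e+01] pos [ 0.5172 -0.0146  0.1157] f [-1.   0.4 -1.4] tq [ 0.24 -0.    0.03] op 0.0536
tcp target [ 0.517  -0.0148  0.104 ] shift [-0.001 -0.001 -0.078] turn [-1.000e-03 -0.000e+00  1.805e+00] deg 162.5
```

View pics/z10.png

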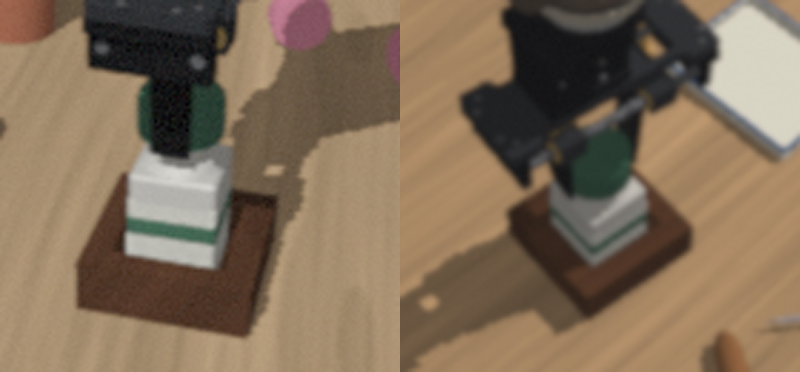

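Request:
servo_tool([
  [[1,0,0,0.003,0,0,0.1],[1,0,0,0.006,0,0,0.2],[1,0,0,0.015,0,0,0.2],[1,0,0,0.03,0,0,0.2],[1,0,0,0.04,0,0,0.2],[1,0,0,0.04,0,0,0.2]],
])

```text
t: 18.8
eef_pos: [0.5173, -0.0146, 0.1219]
eef_rot: [[-0.188, 0.001, -0.982], [0.982, 0.001, -0.188], [0.001, -1.0, -0.001]]
contact_force: [-1.6, 0.1, 0.5]
opening: 0.0536
```

```bash
python3 -c "
from tgt import *
grab('side','d11.png');grab('scene','s11.png')
go([.517,-.0148,.17],rot(82,0))
a=cv2.imread('pics/d11.png');b=cv2.imread('pics/s11.png')
cv2.imwrite('pics/z11.png',np.hstack([cv2.resize(a[150:280,240:380],(400,372),interpolation=cv2.INTER_CUBIC),cv2.resize(b[110:240,210:350],(400,372),interpolation=cv2.INTER_CUBIC)]))"
```

```text
t 18.9 q [-9.000e+00  2.750e+01  1.106e+02  1.000e-01  4.180e+01 -1.099e+02] pos [ 0.5172 -0.0146  0.1217] f [-0.7 -0.1  0.1] tq [ 0.25  0.07 -0.01] op 0.0537
tcp target [ 0.517  -0.0148  0.162 ] shift [-0.002 -0.001  0.268] turn [-0.001  0.001 -0.209] deg 18.8
```

View pics/z11.png

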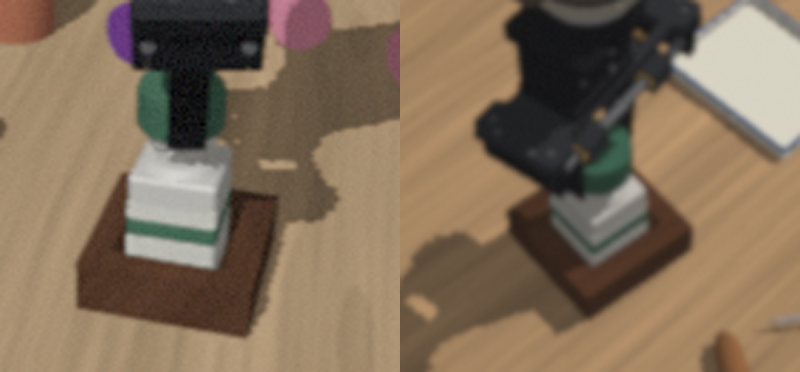

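Request:
servo_tool([
  [[1,0,0,0.1,0,0,0],[1,0,0,0.25,0,0,0],[1,0,0,0.4,0,0,0],[1,0,0,0.5,0,0,0],[1,0,0,0.5,0,0,0]],
])

```text
t: 19.52
eef_pos: [0.5177, -0.0147, 0.1979]
eef_rot: [[-0.189, 0.003, -0.982], [0.982, 0.001, -0.189], [-0.0, -1.0, -0.003]]
contact_force: [0.1, 0.6, -1.0]
opening: 0.0538
```

```bash
python3 -c "
from tgt import *
c=grab('side','d12.png');grab('scene','s12.png')
go([.488,.22,.2],rot(1,0))
a=load('scene0.png');print('dye',plane(a,99.5+738/2.5,89.5+265/2.5,0))
a=cv2.imread('pics/d12.png');b=cv2.imread('pics/s12.png')
cv2.imwrite('pics/z12.png',np.hstack([cv2.resize(a[110:280,230:400],(400,400),interpolation=cv2.INTER_CUBIC),cv2.resize(b[90:230,210:350],(400,400),interpolation=cv2.INTER_CUBIC)]))"
```

```text
t 19.62 q [-9.000e+00  2.140e+01  1.063e+02  1.000e-01  5.220e+01 -1.099e+02] pos [ 0.5171 -0.0146  0.1964] f [-1.   0.6 -0.5] tq [ 0.15 -0.12 -0.  ] op 0.054
tcp target [0.488 0.22  0.192] shift [-0.194  1.564 -0.029] turn [-0.00e+00  1.00e-03 -1.11e+00] deg 99.9
dye [ 7.09727245e-01  1.85936517e-01 -1.11022302e-16]
```

View pics/z12.png

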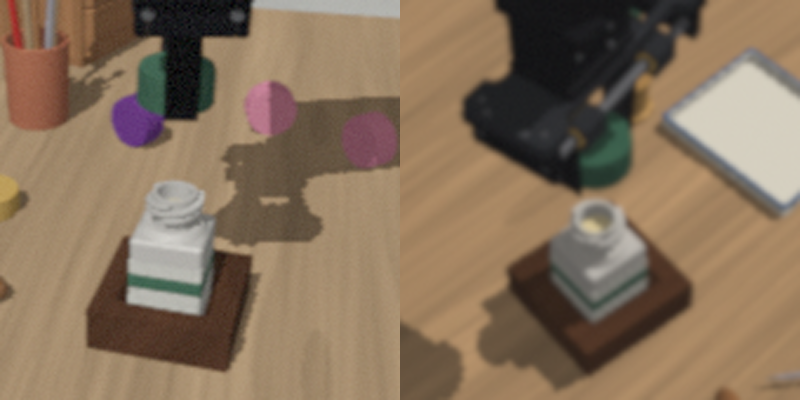

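Request:
servo_tool([
  [[1,-0.03,0.2,0,0,0,-0.1],[1,-0.06,0.4,0,0,0,-0.2],[1,-0.09,0.6,0,0,0,-0.3],[1,-0.12,0.8,0,0,0,-0.4],[1,-0.13,0.9,0,0,0,-0.5],[1,-0.14,0.95,0,0,0,-0.6],[1,-0.15,1,0,0,0,-0.7],[1,-0.15,1,0,0,0,-0.8],[1,-0.15,1,0,0,0,-0.8]],
])

```text
t: 20.75
eef_pos: [0.4945, 0.1354, 0.1959]
eef_rot: [[0.875, -0.0, -0.484], [0.484, -0.001, 0.875], [-0.001, -1.0, -0.001]]
contact_force: [-0.2, 0.3, -1.2]
opening: 0.0537
```

Request:
servo_tool([
  [[1,-0.02,0.2,0,0,0,-0.1],[1,-0.04,0.4,0,0,0,-0.2],[1,-0.044,0.564,-0.2,0,0,-0.31],[1,-0.044,0.564,-0.5,0,0,-0.31],[1,-0.044,0.564,-0.75,0,0,-0.31],[1,-0.044,0.564,-0.9,0,0,-0.31],[1,-0.044,0.564,-0.95,0,0,-0.31],[1,-0.044,0.564,-0.95,0,0,-0.31]],
])

```text
t: 21.75
eef_pos: [0.4882, 0.2199, 0.0541]
eef_rot: [[1.0, 0.0, -0.019], [0.019, -0.001, 1.0], [0.0, -1.0, -0.001]]
contact_force: [0.7, 0.2, -0.7]
opening: 0.0538
```

```bash
python3 -c "
from tgt import *
grab('side','d13.png');grab('scene','s13.png')
go([.488,.22,.0245],rot(1,0))
a=cv2.imread('pics/d13.png');b=cv2.imread('pics/s13.png')
cv2.imwrite('pics/z13.png',np.hstack([cv2.resize(a[250:400,220:370],(400,400),interpolation=cv2.INTER_CUBIC),cv2.resize(b[60:200,260:400],(400,400),interpolation=cv2.INTER_CUBIC)]))"
```

```text
t 21.85 q [ 1.720e+01  3.470e+01  1.108e+02 -1.000e-01  3.440e+01  1.630e+01] pos [0.4886 0.2201 0.055 ] f [-0.5 -0.  -0.6] tq [-0.07 -0.18 -0.  ] op 0.0536
tcp target [0.488  0.22   0.0165] shift [-0.004 -0.    -0.257] turn [ 0.001  0.001 -0.   ] deg 0.1
```

View pics/z13.png

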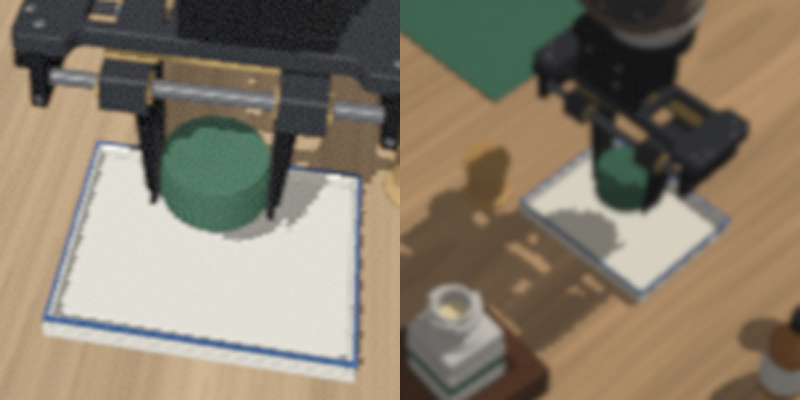

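Cap is over the tray centre, level, clear of walls. Lowering in small steps until contact.

Request:
servo_tool([
  [[1,-0.004,0,-0.1,0,0,0],[1,-0.004,0,-0.18,0,0,0],[1,-0.004,0,-0.23,0,0,0],[1,-0.004,0,-0.25,0,0,0],[1,-0.004,0,-0.25,0,0,0]],
])

```text
t: 22.48
eef_pos: [0.4876, 0.22, 0.0165]
eef_rot: [[1.0, 0.001, -0.017], [0.017, -0.001, 1.0], [0.001, -1.0, -0.001]]
contact_force: [0.9, 0.6, -0.0]
opening: 0.0539
```

Request:
servo_tool([
  [[1,0,0,-0.005,0,0,0],[1,0,0,-0.007,0,0,0],[1,0,0,-0.007,0,0,0]],
])

```text
t: 22.85
eef_pos: [0.4876, 0.22, 0.0158]
eef_rot: [[1.0, 0.001, -0.017], [0.017, -0.001, 1.0], [0.001, -1.0, -0.001]]
contact_force: [0.1, 0.8, -0.7]
opening: 0.0538
```

Within ~1 mm of the floor; open partly (about 75 mm), then rise.

Request:
servo_tool([
  [[-0.2,0,0,0,0,0,0],[-0.4,0,0,0,0,0,0],[-0.6,0,0,0,0,0,0],[-0.6,0,0,0,0,0,0],[-0.6,0,0,0,0,0,0]],
])

```text
t: 23.48
eef_pos: [0.4876, 0.22, 0.0156]
eef_rot: [[1.0, 0.001, -0.017], [0.017, -0.001, 1.0], [0.001, -1.0, -0.001]]
contact_force: [-0.2, -0.4, 0.2]
opening: 0.0761
```

Request:
servo_tool([
  [[-0.6,0,0,0.1,0,0,0],[-0.6,0,0,0.3,0,0,0],[-0.6,0,0,0.6,0,0,0],[-0.6,0,0,0.9,0,0,0],[-0.6,0,0,1,0,0,0],[-0.6,0,0,1,0,0,0]],
])

```text
t: 24.22
eef_pos: [0.4876, 0.22, 0.1666]
eef_rot: [[1.0, 0.003, -0.017], [0.017, -0.001, 1.0], [0.003, -1.0, -0.001]]
contact_force: [0.0, -0.3, -0.8]
opening: 0.0762
```

```bash
python3 -c "
from tgt import *
c=grab('side','d14.png');grab('scene','s14.png')
go([.488,.22,.0245],rot(1,0))
a=cv2.imread('pics/d14.png');b=cv2.imread('pics/s14.png')
cv2.imwrite('pics/z14.png',np.hstack([cv2.resize(a[200:400,220:420],(400,400),interpolation=cv2.INTER_CUBIC),cv2.resize(b[60:230,230:400],(400,400),interpolation=cv2.INTER_CUBIC)]))"
```

```text
t 24.32 q [ 1.72e+01  2.51e+01  1.06e+02 -1.00e-01  4.90e+01  1.63e+01] pos [0.487  0.2198 0.1647] f [-0.3  0.4 -0.2] tq [-0.05 -0.12 -0.  ] op 0.076
tcp target [0.488  0.22   0.0165] shift [ 0.006  0.001 -0.988] turn [ 0.001 -0.     0.   ] deg 0.1
```

View pics/z14.png

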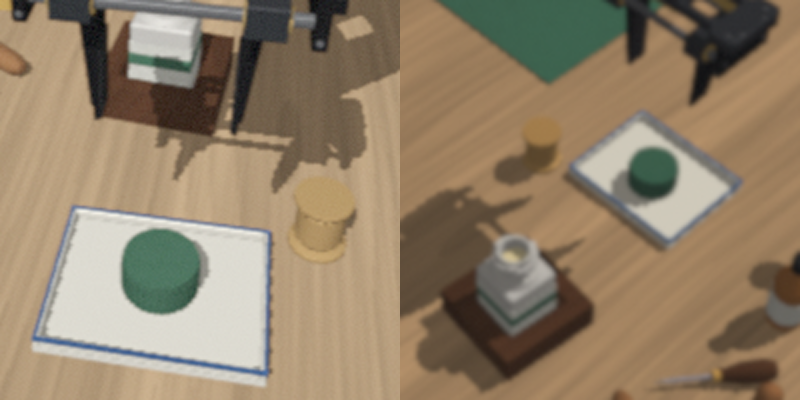

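View pics/d14.png

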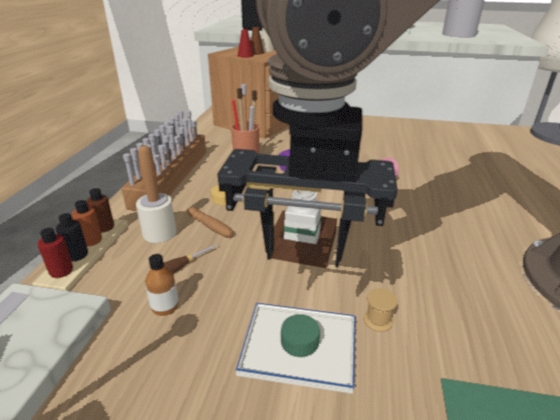

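```bash
python3 -c "
from h import *
a=load('s12.png');b=load('d12.png')
print(tri(ray(a,279.5+0,89.5+218*.35),ray(b,229.5+176*.425,109.5+193*.425)))
a=load('s14.png');b=load('d14.png')
print('cap top',tri(ray(a,229.5+(654-400)*.425,59.5+163*.425),ray(b,219.5+161*.5,199.5+256*.5)))
print('mouth now',plane(a,229.5+(516-400)*.425,59.5+245*.425,.116))
robot.close_job()"
```

```text
(array([ 0.51788107, -0.01256884,  0.11571702]), np.float64(0.002158164592039854))
cap top (array([0.48792199, 0.21690868, 0.03230991]), np.float64(0.0015299120763749923))
mouth now [ 0.51377382 -0.00963748  0.116     ]
the job is handed in; nothing more can be done
```

The job was handed in at about t = 24 s, and every step looked met in my last checks. No verdict is reported.

- **Jar into the block:** I picked the jar up lying down, turned it upright in the air and lowered it into the block's pocket until it met the floor. Then I let go. The cap top measured z = 0.121 m, which is where it should be with the jar fully down.
- **Cap off:** I took the cap from above and broke it loose with a short anticlockwise twist. I spun it about 215° in all, letting the hand rise with it. It lifted free without pulling on the jar.
- **Cap in the tray:** I set the cap rim down in the tray and backed the hand away.

**Final checks:**
- **Jar:** it is open and standing. After the cap came off, the mouth measured (0.518, −0.013, 0.116) m, and 0.116 is the seated height. A rougher single-view reading just before handing in put the mouth about 5 mm away sideways, at (0.514, −0.010). I put that down to picking the pixel by eye, because the jar looks unmoved.
- **Cap:** its top measured (0.488, 0.217, 0.032) m against an expected height of 0.031, within a few mm of the tray's centre and lying flat.
- **Bystanders:** none looked moved in the last pictures, though the arm hid part of the side view and I did not re-measure them.

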